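# Draw the gate of the tube hopper over its catch tray

## Robot

A 6-joint arm with a two-finger parallel gripper is mounted at the origin on the work surface. World frame = base frame: x ahead of the robot, y to its left, z up, the work surface at z = 0. Lengths are in mm, angles in rad, forces in N, time in s.
With the tool pointing down it reaches from about 300 to 775 mm from the base axis. Payload 14.6 kg.
Tool frame: the origin (TCP) lies midway between the tips of the shut fingers; the grasp point (between the pads) lies 19 mm behind it; z points along the fingers, y is the line along which they close (so a half turn about z gives the same grasp; the last joint's range is limited). The gripper opens to 94 mm and grips with 3 to 60 N. Pads are 16 mm wide; open, the fingers measure 119 mm over their backs; the gripper's body (75 mm by 177 mm) begins 78 mm behind the grasp point.
Start: joints at [-1.389, 0.3, 1.521, -0, 1.321, -0.067], TCP at [135.426, -533.056, 205.446] pointing down, gripper open.
Joint ranges: [-3.03, 3.03], [-0.79, 2.21], [0.23, 2.52], [-1.04, 4.18], [0, 3.07], [-2.55, 2.55]. Speed limits (rad/s): [2.22, 2.22, 2.57, 3.14, 3.14, 3.14].

## Interface

Orientations are given as [roll, pitch, yaw] about the fixed x, y, z axes, in that order (R = Rz(yaw) Ry(pitch) Rx(roll)).
In Python, from cell import manip, camera gives the robot as it stands.
- The arm moves only by the tool move_arm, never from a script. Its arguments are lists of equal length, an entry for each row: "dp": the shift along the world's x, y, z in mm, a list of three; "rotation": the turn, a rotation vector about the world's x, y, z in rad, a list of three; "hand": the opening, from 0 (shut) to 1 (fully open). A call has 1 to 10 rows; each row shifts and turns the commanded pose from where the row before left it; what a row does not reach is not made up. A row lasts 1/8 s, in which the tool goes at most 62.5 mm and 10.7 degrees, less where a joint would pass 70% of its speed; a pose out of reach is approached as far as the arm can. A call with a gripper value outside its range is refused whole. The fingers move at their own pace and stop on an object; "newtons" is the grip in N (left out, the last holds). Time passes only in rows, so rows that do not move let the fingers close. It gives the time, the measured TCP pose, the force, the opening and the grip force at its end, in the units of the state.
- manip.read_state(): the state, without advancing time (a new reading comes with each control period).
- camera(name): name is "scene" or "top" or "wrist"; returns a dict with "image" (480x640x3 uint8, red, green, blue), "fx", "fy", "cx", "cy" (pixels), "k1" (the pictures are not rectified: a ray, as slopes to the right and down, at radius r is drawn at 1 + k1 r^2 times it, then the intrinsics apply), "R" (3x3) and "t" (3): a world point X has camera coordinates R X + t; the wrist camera has in their place "mount" (4x4, takes a point from camera to tool coordinates, whose origin is the TCP and whose axes are the flange's). Camera axes: x right, y down, z forward; pixel columns grow to the right and rows downward; lengths in mm; the calibration is good to about 2 mm. A picture is of the moment at which its call begins: read the wrist's pose just before it. There is no depth.
- manip.sign_off(): hands the job in; it is judged then, once.
The state is a dict: "clock": time; "joints": joint angles; "qd": joint speeds; "effort": joint torques, N m; "eef_pos": TCP position; "eef_rot": TCP orientation; "wrist_force": force on the tool from outside, world axes, zero at the start; "moment": the same for the moment, N m; "finger_gap": finger opening in mm; "finger_force": force on a finger pad.
Only numpy, scipy, OpenCV 4.12 (cv2) and the standard library are available. Lean on these libraries where they do the work, as an engineer would, in place of code of your own. Each camera call takes 0.05 s, during which the arm holds its last target. There are 200 camera calls.

## Task

Set the loose steel catch tray flat on the bench, square under the lip of the tube hopper's chute and pushed up against the hopper's white foot, with its grab plate facing out. Then draw the slide gate out of the chute all the way to its end stop and leave it there, so that all three tubes roll down into the tray. Do not knock or shift the dishes, bottle, beaker and box standing around.

Things in the scene. Friction and masses are not known exactly. Their poses are not given: they have to be found in the camera images.
- dispenser: Tube hopper fixed to the bench: a white foot with an aluminium chute, 108 mm wide, sloping down at 35 degrees towards -x; a clear hopper box over its upper end. Origin: on the bench, plumb below the middle of the chute's lip (lower end). x points back into the hopper (up-slope side), y across, z up. Lip 75 mm above the bench, its underside 70 mm.
- berth (a point): Place for the tray's middle when home: in the hopper's frame x -40, y 0, z 22.5 mm, axes as the hopper's and the tray's. The tray's +x wall then touches the flat front of the white foot (130 mm wide, 74 mm high, at hopper x +25 mm).
- panel_top (a point): Middle of the upper edge of the clear front panel of the hopper box. The panel stands about 70 mm up-slope of the gate, nearly parallel to it, and reaches 100 mm farther along the gate's line than the middle of the shut gate's grip plate. It leans over the grip plate: a tool pointing plumb down there strikes it, so tilt it 35 degrees, in line with the gate.
- gate (a joint): How far the steel slide gate is drawn out, m: 0 shut, 0.060 at its end stop. It moves square to the chute floor: up, leaning 35 degrees from plumb, direction (-0.574, 0, 0.819) in the hopper's frame. It drags with about 4 N plus its 0.15 kg and stays where it is left; from about 0.03 on the tubes escape beneath it.
- gate_grip (a point): Middle of the grip plate on top of the gate: steel, 12 mm thick (x), 70 mm wide (y), 40 mm tall (z). z is the gate's direction of motion, x is up the slope of the chute (pinch along x), y across. It moves with the gate. The guide posts either side end 11 mm below this point (along z) when the gate is shut.
- tray_mid (a point): Middle (half-way up, 22.5 mm above its underside) of the loose open steel tray, 130 mm (x) by 150 mm (y), walls 45 mm high and 4 mm thick, 0.4 kg. Its front wall (-x side) is 10 mm thick and carries the upright grab plate; in place, the opposite (+x) wall touches the hopper's foot.
- tray_grip (a point): Middle of the exposed part of the tray's grab plate, 70 mm above the tray's underside and 60 mm towards -x from the tray's middle. The plate is 10 mm thick (tray's x), 70 mm wide (y) and stands from the 45 mm rim up to 92 mm. Axes as the tray's.
- tube0: Capped white sample tube 1 of 3, 30 mm across and 90 mm long, 45 g, lying across the chute behind the gate (number 1 next to the gate). Origin at its centre; y along the tube.
- tube1: Capped white sample tube 2 of 3, 30 mm across and 90 mm long, 45 g, lying across the chute behind the gate (number 1 next to the gate). Origin at its centre; y along the tube.
- tube2: Capped white sample tube 3 of 3, 30 mm across and 90 mm long, 45 g, lying across the chute behind the gate (number 1 next to the gate). Origin at its centre; y along the tube.
- dishes: Bystander, loose: stack of three round dishes, 90 mm across, 45 mm high. Origin at the centre of its underside. Leave it alone.
- bottle: Bystander, loose: glass bottle with a blue cap, 66 mm across, 150 mm high. Origin at the centre of its underside. Leave it alone.
- beaker: Bystander, loose: empty glass beaker, 70 mm across, 90 mm high. Origin at the centre of its underside. Leave it alone.
- tip_box: Bystander, loose: blue box with a clear top, 85 x 125 mm, 70 mm high. Origin at the centre of its underside. Leave it alone.
Not all that is in view belongs to the job. Leave any black or yellow look-alike of the tube2 alone.

How it is judged (in metres and radians):
On the way, in this order (a step that is already met when the one before it is completed fails the run):
1. the tray stands flat under the chute lip, pushed up to the hopper's foot, while the gate is still shut (x of tray_mid in the frame of dispenser between -0.055 and -0.025 m and y of tray_mid in the frame of dispenser between -0.02 and 0.02 m and angle between the x axis of tray_mid and the x axis of dispenser, either way round below 0.14 rad and x of tray_grip in the frame of dispenser below -0.07 m and height (world z) of tray_mid below 0.028 m and angle between tray_mid's own z axis and vertical below 0.06 rad and value of joint gate below 0.012 m), for 0.2 s.
2. the gate is drawn out to its end stop (value of joint gate above 0.056 m), for 0.2 s.
At the end, for the whole second after the job is handed in: The tray stands flat on the bench under the chute lip, grab plate outwards, its middle within 22 mm of fully home, within 20 mm sideways and 8 degrees of square; the gate is within 4 mm of its end stop; all three tubes lie at rest inside the tray (x of tray_mid in the frame of dispenser between -0.062 and -0.025 m and y of tray_mid in the frame of dispenser between -0.02 and 0.02 m and angle between the x axis of tray_mid and the x axis of dispenser, either way round below 0.14 rad and x of tray_grip in the frame of dispenser below -0.07 m and height (world z) of tray_mid below 0.028 m and angle between tray_mid's own z axis and vertical below 0.06 rad and value of joint gate above 0.056 m and x of tube0 in the frame of tray_mid between -0.058 and 0.064 m and y of tube0 in the frame of tray_mid between -0.072 and 0.072 m and z of each of tube0, tube1, tube2 in the frame of tray_mid below 0.03 m and linear speed of each of tube0, tube1, tube2 below 0.03 m/s and x of tube1 in the frame of tray_mid between -0.058 and 0.064 m and y of tube1 in the frame of tray_mid between -0.072 and 0.072 m and x of tube2 in the frame of tray_mid between -0.058 and 0.064 m and y of tube2 in the frame of tray_mid between -0.072 and 0.072 m); the robot touches nothing.
It fails at once if a bystander is shifted by more than 25 mm (distance of any of dishes, bottle, beaker, tip_box from where it was at the start of the episode above 0.025 m).
It also fails if it takes over 54 s, if anything falls off the work surface, if the arm or the gripper's body presses on something with over 40 N, if the wrist force passes 120 N, or if a joint passes its speed limit or range.

## Working session

There is one attempt and no reset: what is moved stays moved. The work goes in short steps, Python scripts to look and compute and a tool call to move; the robot and the scene stay as the last step left them, time stands still between calls to the robot, and variables do not carry over. Pictures are saved under pics/ and viewed, at most 10 in all, crops included, and the job is handed in when it is done.

Besides the shell and the picture viewer there is one more tool, called after "Call:" by a JSON object that holds its "fn" and its "kwargs", one argument or row to a line. move_arm: Moves the arm, as the interface text tells. Its arguments: {"type":"object","properties":{"dp":{"type":"array","items":{"type":"array","items":{"type":"number"}}},"rotation":{"type":"array","items":{"type":"array","items":{"type":"number"}}},"hand":{"type":"array","items":{"type":"number"}},"newtons":{"type":"number"}},"required":["dp","rotation","hand"]}

```bash
mkdir -p pics; ls; cat > h.py <<'E'
import numpy as np, cv2
from cell import manip, camera
from scipy.spatial.transform import Rotation as Ro
def snap(n,f):
    c=camera(n); cv2.imwrite(f'pics/{f}.png',c['image'][:,:,::-1]); np.save(f'pics/{f}.npy',{k:v for k,v in c.items() if k!='image'},allow_pickle=True); return c
def cam(f): return np.load(f'pics/{f}.npy',allow_pickle=True).item()
def ray(c,u,v):
    x=np.array([(u-c['cx'])/c['fx'],(v-c['cy'])/c['fy']]); p=x.copy()
    for _ in range(20): p=x/(1+c['k1']*(p@p))
    R=np.array(c['R']);t=np.array(c['t'])
    return -R.T@t, R.T@np.array([p[0],p[1],1.])
def onz(c,u,v,z):
    o,d=ray(c,u,v); return o+d*(z-o[2])/d[2]
def proj(c,X):
    p=np.array(c['R'])@np.array(X)+np.array(c['t']); s=p[:2]/p[2]; s=s*(1+c['k1']*(s@s)); return s*[c['fx'],c['fy']]+[c['cx'],c['cy']]
E
python3 - <<'E'
from h import *
print(manip.read_state())
for n in ['scene','top']: c=snap(n,n+'0'); print({k:np.round(v,3).tolist() for k,v in c.items() if k!='image'})
E
```

```text
pics
{'clock': 0.0, 'joints': array([-1.38862761e+00,  3.00466265e-01,  1.52157917e+00, -1.41773690e-05,
        1.32068926e+00, -6.66149864e-02]), 'qd': array([ 0.00091813, -0.00134778, -0.00024535, -0.00223593, -0.001212  ,
        0.00157079]), 'effort': array([-2.99245774e-03, -5.31813025e+01, -3.52745390e+01,  7.07251928e-02,
        2.44299212e-02, -7.96303311e-05]), 'eef_pos': array([ 135.3623275 , -532.81470176,  204.88978763]), 'eef_rot': array([-3.14045223e+00, -6.23189518e-05,  2.48787187e-01]), 'wrist_force': array([-0.29877986, -0.02138595,  0.10653421]), 'moment': array([ 0.03287791, -0.00422078, -0.02057041]), 'finger_force': 0.0, 'finger_gap': 93.77239511100244}
{'fx': 444.031, 'fy': 444.031, 'cx': 319.183, 'cy': 235.862, 'k1': -0.08, 'R': [[-0.407, 0.914, -0.009], [0.644, 0.28, -0.711], [-0.648, -0.295, -0.703]], 't': [254.528, -209.193, 1564.019]}
{'fx': 499.742, 'fy': 499.742, 'cx': 316.187, 'cy': 243.002, 'k1': -0.051, 'R': [[0.022, -1.0, 0.011], [-0.982, -0.023, -0.189], [0.189, -0.006, -0.982]], 't': [-21.136, 573.11, 1372.828]}
```

View pics/scene0.png

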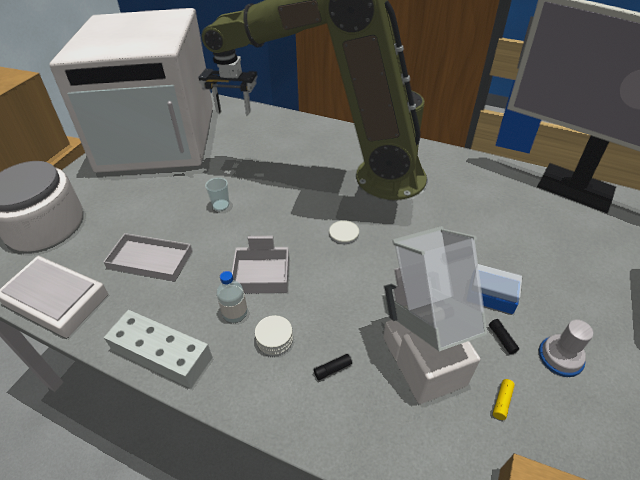

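View pics/top0.png

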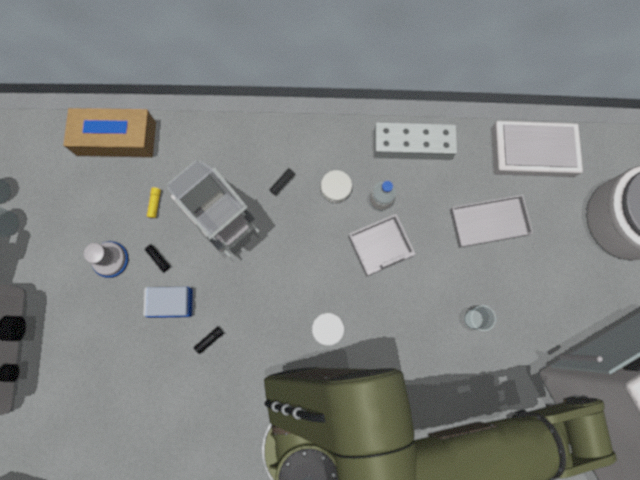

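The scene view shows the tray at (262,268) with its plate at (262,243), and the hopper at (435,310). In the top view the tray is at (381,246), the hopper at (212,208), and its chute points down-right. I'll enlarge both.

```bash
python3 - <<'E'
from h import *
a=cv2.imread('pics/top0.png'); b=cv2.imread('pics/scene0.png')
f=lambda im,x,y,w,h,s:cv2.resize(im[y:y+h,x:x+w],None,fx=s,fy=s,interpolation=cv2.INTER_CUBIC)
A=np.vstack([f(a,160,150,100,120,3.0)[:300],f(a,340,205,100,75,3)[:225,:300]])
A=np.hstack([f(a,160,150,110,110,3.6),f(a,340,205,110,110,3.6)])
cv2.imwrite('pics/z1.png',A)
B=np.hstack([f(b,375,220,115,185,3.2),f(b,215,225,115,185,3.2)])
cv2.imwrite('pics/z2.png',B); print(A.shape,B.shape)
E
```

```text
(396, 792, 3) (592, 736, 3)
```

View pics/z1.png

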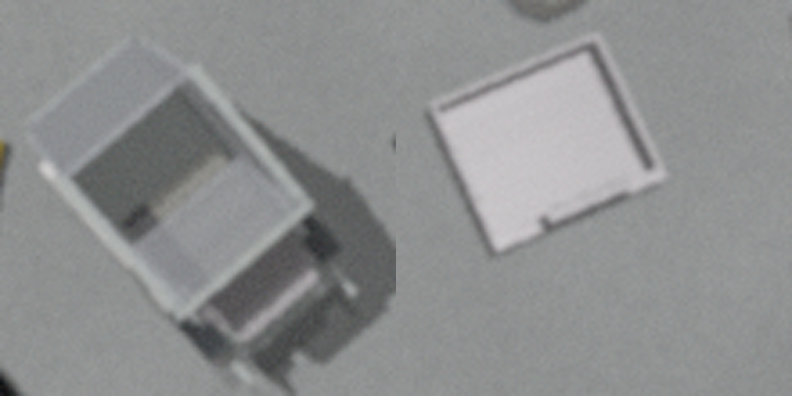

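View pics/z2.png

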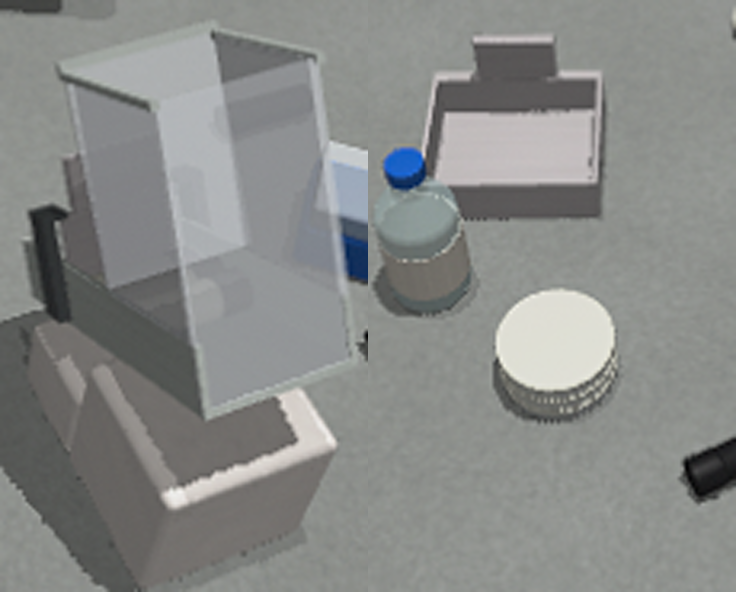

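The enlargements show the tray rim corners clearly. On the hopper I can see the lip ends, the grip plate's top bar, and the rear bottom corners of the foot. Computing positions.

```bash
python3 - <<'E'
from h import *
T=cam('top0');S=cam('scene0')
t=[onz(T,u,v,45) for u,v in[(349.4,233.9),(396.7,214.4),(415,255),(367.5,275.3)]]
print('tray',np.round(t,0),'mid',np.mean(t,0)); 
for i in range(4):
  d=t[(i+1)%4]-t[i]; print(np.linalg.norm(d).round(),np.arctan2(d[1],d[0]).round(3))
s=lambda x,y:(215+(x-368)/3.2,225+y/3.2); h=lambda x,y:(375+x/3.2,220+y/3.2); k=lambda x,y:(160+x/3.6,150+y/3.6)
print('scene grab top', [onz(S,*s(x,y),92).round() for x,y in[(473,38),(555,37)]])
print('scene tray bottom far', [onz(S,*s(x,y),0).round() for x,y in[(600,215)]])
print('foot back', [onz(S,*h(x,y),0).round() for x,y in[(143,585),(300,540),(75,455)]])
print('lip ends top', [onz(T,*k(x,y),80).round() for x,y in[(240,374),(347,290)]])
for z in(110,130,150,170):
  print(z,'bar', [onz(T,*k(x,y),z).round() for x,y in[(238,333),(317,275)]], 'scene grip top corner',[onz(S,*h(x,y),z).round() for x,y in[(32,212),(65,208)]])
for n,p in dict(dishes=(336,185,45),bottle=(387,187,150),beaker=(480,316,45),box=(168,302,70),bk1=(158,258,0),bk2=(208,340,0),bk3=(283,181,0),lid=(328,329,10)).items(): print(n,onz(T,*p).round())
E
```

```text
tray [[ 604. -104.   45.]
 [ 666. -241.   45.]
 [ 547. -293.   45.]
 [ 485. -156.   45.]] mid [ 575.55070587 -198.55588597   45.        ]
151.0 -1.151
130.0 -2.731
150.0 1.995
130.0 0.416
scene grab top [array([ 540., -253.,   92.]), array([ 511., -188.,   92.])]
scene tray bottom far [array([ 606., -103.,    0.])]
foot back [array([769., 309.,   0.]), array([692., 404.,   0.]), array([690., 235.,   0.])]
lip ends top [array([532., 241.,  80.]), array([600., 161.,  80.])]
110 bar [array([558., 239., 110.]), array([605., 181., 110.])] scene grip top corner [array([570., 151., 110.]), array([556., 173., 110.])]
130 bar [array([555., 236., 130.]), array([601., 179., 130.])] scene grip top corner [array([586., 154., 130.]), array([573., 175., 130.])]
150 bar [array([551., 232., 150.]), array([596., 176., 150.])] scene grip top corner [array([602., 157., 150.]), array([589., 178., 150.])]
170 bar [array([547., 229., 170.]), array([592., 173., 170.])] scene grip top corner [array([619., 160., 170.]), array([606., 181., 170.])]
dishes [751. -63.  45.]
bottle [ 715. -197.  150.]
beaker [ 376. -476.   45.]
box [395. 398.  70.]
bk1 [528. 458.   0.]
bk2 [294. 295.   0.]
bk3 [774.  96.   0.]
lid [333. -48.  10.]
```

```bash
python3 - <<'E'
from h import *
c=snap('wrist','w0'); print(np.round(c['mount'],3),c['fx'],c['fy'],c['cx'],c['k1'])
E
```

```text
[[-1.00000e-03 -9.69000e-01 -2.48000e-01  7.20690e+01]
 [ 1.00000e+00 -1.00000e-03 -0.00000e+00  2.50000e-02]
 [-0.00000e+00 -2.48000e-01  9.69000e-01 -1.80138e+02]
 [ 0.00000e+00  0.00000e+00  0.00000e+00  1.00000e+00]] 342.0678646070796 342.0678646070796 318.9707265359832 -0.06205863438691201
```

Call:
{"fn": "move_arm", "kwargs": {
  "dp": [
    [29,52,9],
    [29,52,9],
    [29,52,9],
    [29,52,9],
    [29,52,9],
    [29,52,9],
    [29,52,9],
    [29,52,9],
    [29,52,9],
    [29,52,9]
  ],
  "rotation": [
    [0,0,0.174],
    [0,0,0.174],
    [0,0,0.174],
    [0,0,0.174],
    [0,0,0.174],
    [0,0,0.174],
    [0,0,0.174],
    [0,0,0.174],
    [0,0,0.174],
    [0,0,0.174]
  ],
  "hand": [1,1,1,1,1,1,1,1,1,1]
}}

```text
clock: 1.4
eef_pos: [426.0, -11.1, 295.8]
eef_rot: [3.141, 0.0, 1.995]
wrist_force: [0.8, -1.8, 0.4]
finger_gap: 93.9
finger_force: 0.0
```

Call:
{"fn": "move_arm", "kwargs": {
  "dp": [
    [12,30,5],
    [12,30,5],
    [0,0,0],
    [0,0,0]
  ],
  "rotation": [
    [0,0,0],
    [0,0,0],
    [0,0,0],
    [0,0,0]
  ],
  "hand": [1,1,1,1]
}}

```text
clock: 1.9
eef_pos: [449.2, 46.6, 305.2]
eef_rot: [-3.141, -0.0, 1.989]
wrist_force: [0.2, -0.1, -0.9]
finger_gap: 94.0
finger_force: 0.0
```

```bash
cat >> h.py <<'E'
def wsnap(f):
    s=manip.read_state(); c=snap('wrist',f); d=cam(f)
    M=np.eye(4); M[:3,:3]=Ro.from_euler('xyz',s['eef_rot']).as_matrix(); M[:3,3]=s['eef_pos']
    W=np.linalg.inv(M@np.array(c['mount'])); d['R']=W[:3,:3]; d['t']=W[:3,3]; np.save(f'pics/{f}.npy',d,allow_pickle=True)
    print(s['clock'],s['eef_pos'].round(1),s['eef_rot'].round(3),s['finger_gap'].round(1),s['wrist_force'].round(1)); return d
E
python3 - <<'E'
from h import *
wsnap('w1')
E
```

```text
Traceback (most recent call last):
  File "h.py", line 20, in wsnap
    print(s['clock'],s['eef_pos'].round(1),s['eef_rot'].round(3),s['finger_gap'].round(1),s['wrist_force'].round(1)); return d
                                                                 ^^^^^^^^^^^^^^^^^^^^^
AttributeError: 'float' object has no attribute 'round'
```

View pics/w1.png

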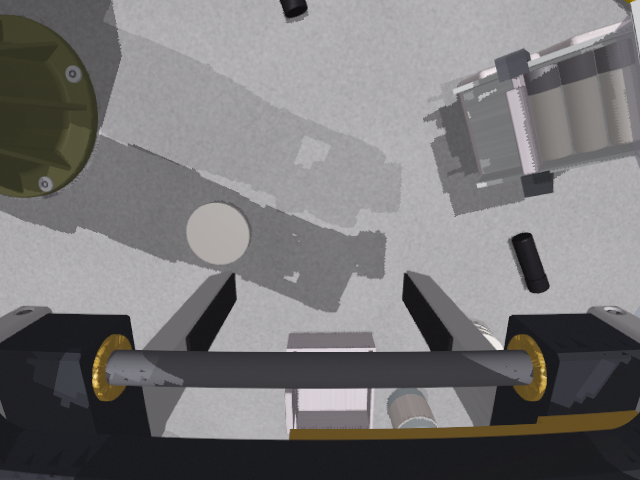

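The wrist view shows the chute lip near (460,95)–(478,187), the grip plate's top bar from (507,83) to (530,170), and black guide posts at both ends. Zooming for accuracy.

```bash
sed -i "s/s\['finger_gap'\].round(1)/round(s['finger_gap'],1)/" h.py; python3 - <<'E'
from h import *
a=cv2.imread('pics/w1.png')[40:220,430:630]; cv2.imwrite('pics/z3.png',cv2.resize(a,None,fx=3.3,fy=3.3,interpolation=cv2.INTER_CUBIC)[:594]); print(cam('w1')['t'])
E
```

```text
[-429.70019913 -186.17108395  452.98659793]
```

View pics/z3.png

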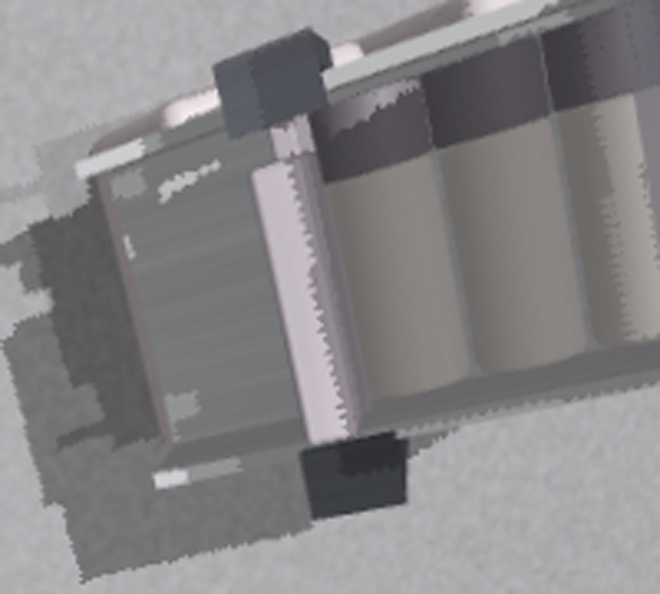

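```bash
cat > fit.py <<'E'
from h import *
from scipy.optimize import least_squares
W=cam('w1');T=cam('top0')
k=lambda x,y:(160+x/3.6,150+y/3.6); w=lambda x,y:(430+x/3.3,40+y/3.3)
ez=np.array([-.574,0,.819]);ex=np.array([.819,0,.574])
def res(p,full=False):
    X,Y,a,gx,gz,hw=p; R=Ro.from_euler('z',a).as_matrix(); H=lambda q:R@np.array(q)+[X,Y,0]
    g=np.array([gx,0,gz]); b=lambda sx,sy:H(g+20*ez+sx*6*ex+[0,sy*35,0])
    r=[]
    for c,q,Z,wt in[(W,w(103,185),H([0,hw,75]),1),(W,w(168,440),H([0,-hw,75]),1),
      (W,w(253,172),b(-1,1),1),(W,w(313,443),b(-1,-1),1),(W,w(290,165),b(1,1),1),(W,w(352,435),b(1,-1),1),
      (T,k(238,333),b(0,1),1),(T,k(317,275),b(0,-1),1)]: r+=list(wt*(proj(c,Z)-q))
    if full: print(H(g),H([-40,0,0]),H([-100,0,0]))
    return r
s=least_squares(res,[565,200,.685,20,140,50]); print(s.x.round(3)); print(np.round(res(s.x,True),1))
E
python3 fit.py
```

```text
[574.093 204.706   0.766   1.61  178.705  46.295]
[575.25269064 205.82254547 178.7051663 ] [545.27746341 176.9627993    0.        ] [502.05444135 135.34825419   0.        ]
[ 0.1  0.  -0.   0.1 -2.3  1.5 -2.3  0.5  2.3 -1.7  1.4 -0.4  0.5 -0.2
 -1.  -2. ]
```

```bash
cat >> fit.py <<'E'
S=cam('scene0'); h=lambda x,y:(375+x/3.2,220+y/3.2)
def res2(p,full=False):
    X,Y,a=p[:3]; R=Ro.from_euler('z',a).as_matrix(); H=lambda q:R@np.array(q)+[X,Y,0]
    r=list(res(p[:6],full)); f,fz,bw,b,bz,fb=p[6:]
    for c,q,Z in[(T,k(185,318),H([f,bw,fz])),(T,k(312,207),H([f,-bw,fz])),(T,k(75,178),H([b,bw,bz])),(T,k(193,68),H([b,-bw,bz])),
      (S,h(58,70),H([f,-bw,fz])),(S,h(213,25),H([f,bw,fz])),(S,h(155,105),H([b,-bw,bz])),(S,h(320,58),H([b,bw,bz])),
      (S,h(143,585),H([fb,-65,0])),(S,h(300,540),H([fb,65,0]))]: r+=list(proj(c,Z)-q)
    return r
s=least_squares(res2,[565,200,.685,20,140,50,50,220,55,150,220,180],loss='soft_l1'); print(s.x.round(3)); print(np.round(res2(s.x,True),1))
for u in[(103,185),(168,440)]: print(onz(W,*w(*u),75))
E
python3 fit.py
```

```text
[574.093 204.706   0.766   1.61  178.705  46.295]
[575.25269064 205.82254547 178.7051663 ] [545.27746341 176.9627993    0.        ] [502.05444135 135.34825419   0.        ]
[ 0.1  0.  -0.   0.1 -2.3  1.5 -2.3  0.5  2.3 -1.7  1.4 -0.4  0.5 -0.2
 -1.  -2. ]
[573.805 204.957   0.766   0.827 179.446  46.259  -5.928 304.297  54.98
  95.444 370.315 218.958]
[574.4009116  205.52990107 179.44601814] [544.97993102 177.22362433   0.        ] [501.74233745 135.62421925   0.        ]
[-0.  -0.3 -0.2 -0.3 -2.9  1.2 -2.8  0.4  1.8 -2.1  0.9 -0.5  0.5  0.1
 -0.9 -1.7 -0.1 -0.3 -0.2 -0.1 -4.3  0.3  0.  -0.6  0.2 -0.6 -1.8  0.6
 -0.7  0.2 -0.8 -0.2 -0.6  3.4  0.3 -2.1]
[541.89751249 238.05661872  75.        ]
[606.20074213 171.4377854   75.        ]
```

Two-view fit agrees: the hopper is at (574,205) with yaw 0.766, and the grip plate is at (574.5,205.5,179). The gripper's long side would hit the gate plate if I pinched the tray along x at home. I'll pinch both plates across their 70 mm width instead, and slide the tray along the bench.

Call:
{"fn": "move_arm", "kwargs": {
  "dp": [
    [7.2,-27,-15],
    [7.2,-27,-15],
    [7.2,-27,-15],
    [7.2,-27,-15],
    [7.2,-27,-15],
    [7.2,-27,-15],
    [7.2,-27,-15],
    [7.2,-27,-15],
    [7.2,-27,-15],
    [7.2,-27,-15]
  ],
  "rotation": [
    [0,0,-0.158],
    [0,0,-0.158],
    [0,0,-0.158],
    [0,0,-0.158],
    [0,0,-0.158],
    [0,0,-0.158],
    [0,0,-0.158],
    [0,0,-0.158],
    [0,0,-0.158],
    [0,0,-0.158]
  ],
  "hand": [1,1,1,1,1,1,1,1,1,1],
  "newtons": 40
}}

```text
clock: 3.2
eef_pos: [520.9, -224.9, 155.0]
eef_rot: [3.142, 0.0, 0.402]
wrist_force: [0.2, 0.3, 0.5]
finger_gap: 94.3
finger_force: 0.0
```

Call:
{"fn": "move_arm", "kwargs": {
  "dp": [
    [0,0,0],
    [0,0,0]
  ],
  "rotation": [
    [0,0,0],
    [0,0,0]
  ],
  "hand": [1,1]
}}

```text
clock: 3.45
eef_pos: [521.1, -223.0, 155.9]
eef_rot: [3.142, -0.0, 0.411]
wrist_force: [1.2, 0.3, -0.7]
finger_gap: 94.0
finger_force: 0.0
```

```bash
python3 - <<'E'
from h import *
d=wsnap('w2')
R=Ro.from_euler('z',.413).as_matrix()
im=cv2.imread('pics/w2.png')
for p in[(-55,35,69.5),(-55,-35,69.5),(-65,35,69.5),(-65,-35,69.5),(65,75,22.5),(65,-75,22.5),(-65,75,22.5),(-65,-75,22.5)]:
    q=proj(d,R@np.array(p)+[575.5,-198.5,22.5]); print(p,q.round()); cv2.circle(im,tuple(int(i) for i in q),2,(0,0,255),-1)
cv2.imwrite('pics/w2m.png',im)
E
```

```text
3.45 [ 521.1 -223.   155.9] [ 3.142 -0.     0.411] 94.0 [ 1.2  0.3 -0.7]
(-55, 35, 69.5) [271. 248.]
(-55, -35, 69.5) [365. 247.]
(-65, 35, 69.5) [271. 261.]
(-65, -35, 69.5) [365. 260.]
(65, 75, 22.5) [224.  88.]
(65, -75, 22.5) [411.  87.]
(-65, 75, 22.5) [233. 245.]
(-65, -75, 22.5) [403. 244.]
```

View pics/w2m.png

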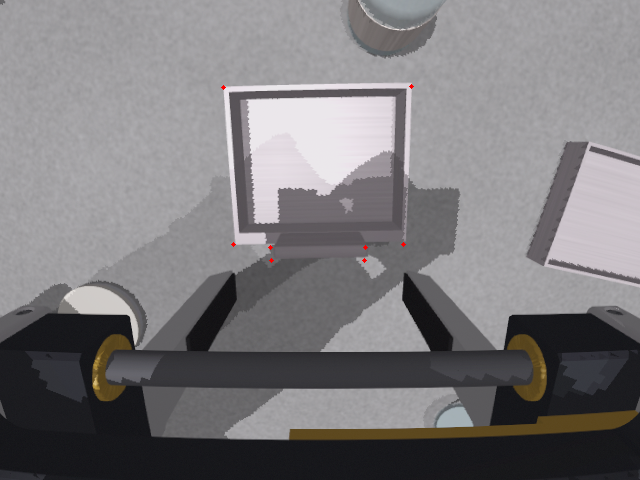

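The predicted corners match the picture within 2 px, and the open fingers straddle the plate. Descending and gripping.

Call:
{"fn": "move_arm", "kwargs": {
  "dp": [
    [0,0,-35],
    [0,0,-35],
    [0,0,-32],
    [0,0,0],
    [0,0,0],
    [0,0,0],
    [0,0,0],
    [0,0,0]
  ],
  "rotation": [
    [0,0,0],
    [0,0,0],
    [0,0,0],
    [0,0,0],
    [0,0,0],
    [0,0,0],
    [0,0,0],
    [0,0,0]
  ],
  "hand": [1,1,1,1,0.6,0.6,0.6,0.6],
  "newtons": 40
}}

```text
clock: 4.5
eef_pos: [521.9, -223.3, 54.6]
eef_rot: [3.14, -0.001, 0.409]
wrist_force: [-0.9, 1.6, 7.1]
finger_gap: 69.6
finger_force: 40.0
```

Call:
{"fn": "move_arm", "kwargs": {
  "dp": [
    [0,5,1],
    [-3,15,0],
    [-5,25,0],
    [-6,28,0],
    [-6,28,0],
    [-6,28,0],
    [-6,28,0],
    [-6,28,0],
    [-6,28,0],
    [-6,28,0]
  ],
  "rotation": [
    [0,0,0],
    [0,0,0],
    [0,0,0],
    [0,0,0.04],
    [0,0,0.04],
    [0,0,0.04],
    [0,0,0.04],
    [0,0,0.04],
    [0,0,0.04],
    [0,0,0.04]
  ],
  "hand": [0.6,0.6,0.6,0.6,0.6,0.6,0.6,0.6,0.6,0.6]
}}

```text
clock: 5.75
eef_pos: [470.9, 19.4, 54.6]
eef_rot: [3.141, -0.0, 0.69]
wrist_force: [2.2, -2.3, 0.2]
finger_gap: 69.4
finger_force: 40.0
```

Call:
{"fn": "move_arm", "kwargs": {
  "dp": [
    [-7,25,0],
    [-7,25,0],
    [-6,14,0],
    [0,5,0],
    [0,0,0]
  ],
  "rotation": [
    [0,0,0.04],
    [0,0,0.035],
    [0,0,0],
    [0,0,0],
    [0,0,0]
  ],
  "hand": [0.6,0.6,0.6,0.6,0.6]
}}

```text
clock: 6.38
eef_pos: [451.3, 87.3, 54.7]
eef_rot: [-3.141, -0.0, 0.764]
wrist_force: [-3.3, 4.2, 5.7]
finger_gap: 69.7
finger_force: 40.0
```

```bash
python3 - <<'E'
from h import *
d=wsnap('w3')
X,Y,a=574,205,.766
s=manip.read_state(); p=Ro.from_euler('z',-a).apply(s['eef_pos']-[X,Y,0]); print('tcp in hopper',p)
R=Ro.from_euler('z',s['eef_rot'][2]).as_matrix()
im=cv2.imread('pics/w3.png')
for q in[(125,75,45),(125,-75,45),(-5,75,45),(-5,-75,45)]:
    q=proj(d,R@np.array(q)+[*s['eef_pos'][:2],0]); cv2.circle(im,tuple(int(i) for i in q),2,(0,0,255),-1)
H=lambda q:Ro.from_euler('z',a).apply(q)+[X,Y,0]
for q in[(0,46,75),(0,-46,75),(25,65,0),(25,-65,0),(25,65,74),(25,-65,74)]:
    q=proj(d,H(q)); cv2.circle(im,tuple(int(i) for i in q),2,(0,255,0),-1)
cv2.imwrite('pics/w3m.png',im)
E
```

```text
6.375 [451.3  87.3  54.7] [-3.141 -0.     0.764] 69.7 [-3.3  4.2  5.7]
tcp in hopper [-1.69995122e+02  3.07196165e-03  5.47131650e+01]
```

View pics/w3m.png

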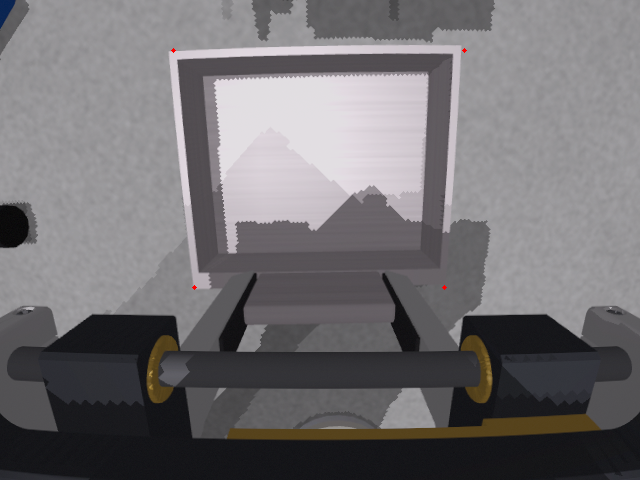

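The tray is square in the gripper to about 0.02 rad. Sliding it towards the foot, slowly at the end.

Call:
{"fn": "move_arm", "kwargs": {
  "dp": [
    [7,6.7,0],
    [13,12.5,0],
    [13,12.5,0],
    [9,8.7,0],
    [4,3.8,0],
    [0,0,0],
    [0,0,0]
  ],
  "rotation": [
    [0,0,-0.015],
    [0,0,0],
    [0,0,0],
    [0,0,0],
    [0,0,0],
    [0,0,0],
    [0,0,0]
  ],
  "hand": [0.6,0.6,0.6,0.6,0.6,0.6,0.6]
}}

```text
clock: 7.3
eef_pos: [497.8, 131.0, 54.6]
eef_rot: [3.141, -0.001, 0.748]
wrist_force: [3.6, 1.5, 2.5]
finger_gap: 70.1
finger_force: 40.0
```

Call:
{"fn": "move_arm", "kwargs": {
  "dp": [
    [1.5,1.4,0],
    [1.5,1.4,0],
    [0,0,0]
  ],
  "rotation": [
    [0,0,0],
    [0,0,0],
    [0,0,0]
  ],
  "hand": [0.6,0.6,0.6]
}}

```text
clock: 7.68
eef_pos: [500.2, 133.5, 54.6]
eef_rot: [-3.141, 0.001, 0.748]
wrist_force: [-2.6, -2.8, 5.7]
finger_gap: 69.8
finger_force: 40.0
```

Call:
{"fn": "move_arm", "kwargs": {
  "dp": [
    [0.8,0.8,0],
    [0.8,0.8,0],
    [0,0,0]
  ],
  "rotation": [
    [0,0,0],
    [0,0,0],
    [0,0,0]
  ],
  "hand": [0.6,0.6,0.6]
}}

```text
clock: 8.05
eef_pos: [501.7, 135.0, 54.6]
eef_rot: [-3.141, 0.001, 0.748]
wrist_force: [-3.4, -2.8, 6.9]
finger_gap: 70.0
finger_force: 40.0
```

Call:
{"fn": "move_arm", "kwargs": {
  "dp": [
    [0.8,0.8,0],
    [0.8,0.8,0],
    [0,0,0]
  ],
  "rotation": [
    [0,0,0],
    [0,0,0],
    [0,0,0]
  ],
  "hand": [0.6,0.6,0.6]
}}

```text
clock: 8.43
eef_pos: [502.2, 136.0, 54.5]
eef_rot: [-3.14, 0.004, 0.749]
wrist_force: [-12.8, -8.8, 13.7]
finger_gap: 69.7
finger_force: 40.0
```

Contact: 15 N at hopper x = -100, which matches home. Releasing, backing off upwards, then tilting.

Call:
{"fn": "move_arm", "kwargs": {
  "dp": [
    [0,0,0],
    [0,0,0],
    [0,0,0],
    [0,0,30],
    [-4,-4,45],
    [-8,-8,45],
    [-9,-8,45],
    [-8,-8,35],
    [0,0,10],
    [0,0,10]
  ],
  "rotation": [
    [0,0,0],
    [0,0,0],
    [0,0,0],
    [0,0,0],
    [0,0,0.017],
    [0,0,0],
    [0.08,-0.083,0],
    [0.115,-0.119,0],
    [0.115,-0.119,0],
    [0.114,-0.119,0]
  ],
  "hand": [1,1,1,1,1,1,1,1,1,1]
}}

```text
clock: 9.68
eef_pos: [474.7, 109.0, 275.6]
eef_rot: [3.14, -0.617, 0.766]
wrist_force: [0.4, 0.1, -0.5]
finger_gap: 94.2
finger_force: 0.0
```

Call:
{"fn": "move_arm", "kwargs": {
  "dp": [
    [20,20,-5],
    [20,20,-5],
    [20,19,-5],
    [0,0,0],
    [0,0,0]
  ],
  "rotation": [
    [0,0,0],
    [0,0,0],
    [0,0,0],
    [0,0,0],
    [0,0,0]
  ],
  "hand": [1,1,1,1,1]
}}

```text
clock: 10.3
eef_pos: [534.2, 168.0, 259.3]
eef_rot: [-3.141, -0.611, 0.766]
wrist_force: [0.2, 0.3, 0.6]
finger_gap: 94.1
finger_force: 0.0
```

```bash
cat > chk.py <<'E'
from h import *
import sys
f=sys.argv[1]; d=wsnap(f)
X,Y,a=574,205,.766; A=Ro.from_euler('z',a); H=lambda q:A.apply(q)+[X,Y,0]
s=manip.read_state(); M=Ro.from_euler('xyz',s['eef_rot']).as_matrix(); print('tcp hopper',A.inv().apply(s['eef_pos']-[X,Y,0]).round(1),'zaxis',A.inv().apply(M[:,2]).round(3),'yaxis',A.inv().apply(M[:,1]).round(3))
ez=np.array([-.574,0,.819]);ex=np.array([.819,0,.574]); g=np.array([1.2,0,179])
im=cv2.imread(f'pics/{f}.png')
for sx in(-6,6):
  for sy in(-35,35): q=proj(d,H(g+20*ez+sx*ex+[0,sy,0])); print(sx,sy,q.round()); cv2.circle(im,tuple(int(i) for i in q),2,(0,0,255),-1)
for q in[(-40-65,75,45),(-105,-75,45),(25,75,45),(25,-75,45)]:
    q=proj(d,H(q)); cv2.circle(im,tuple(int(i) for i in q),2,(0,255,0),-1)
cv2.imwrite(f'pics/{f}m.png',im)
E
python3 chk.py w4
```

```text
10.3 [534.2 168.  259.3] [-3.141 -0.611  0.766] 94.1 [0.2 0.3 0.6]
tcp hopper [-54.4   0.7 259.6] zaxis [ 0.574  0.    -0.819] yaxis [-0.    -1.    -0.001]
-6 -35 [364. 257.]
-6 35 [276. 257.]
6 -35 [365. 243.]
6 35 [275. 243.]
```

View pics/w4m.png

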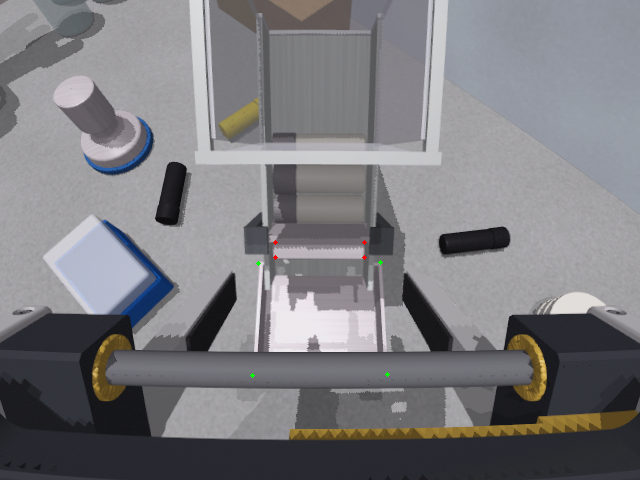

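The predicted grip-plate corners lie on the visible plate, (274–365, 243–258). Advancing along the gate line and gripping.

Call:
{"fn": "move_arm", "kwargs": {
  "dp": [
    [10.5,9.8,-20.8],
    [10.5,9.8,-20.8],
    [10.5,9.8,-20.8],
    [6.5,6,-13],
    [3.8,3.8,-7.7],
    [0,0,0],
    [0,0,0]
  ],
  "rotation": [
    [0,0,0],
    [0,0,0],
    [0,0,0],
    [0,0,0],
    [0,0,0],
    [0,0,0],
    [0,0,0]
  ],
  "hand": [1,1,1,1,1,1,1]
}}

```text
clock: 11.22
eef_pos: [576.5, 207.2, 177.1]
eef_rot: [-3.142, -0.612, 0.766]
wrist_force: [-0.2, 0.2, -0.9]
finger_gap: 93.8
finger_force: 0.0
```

Call:
{"fn": "move_arm", "kwargs": {
  "dp": [
    [0,0,0],
    [0,0,0],
    [0,0,0],
    [0,0,0]
  ],
  "rotation": [
    [0,0,0],
    [0,0,0],
    [0,0,0],
    [0,0,0]
  ],
  "hand": [0.6,0.6,0.6,0.6],
  "newtons": 50
}}

```text
clock: 11.72
eef_pos: [575.6, 208.3, 176.4]
eef_rot: [-3.138, -0.611, 0.766]
wrist_force: [-9.0, 7.2, 3.1]
finger_gap: 69.8
finger_force: 50.0
```

Call:
{"fn": "move_arm", "kwargs": {
  "dp": [
    [-2.7,-1.3,4],
    [-5,-4.8,9.8],
    [-5,-4.8,9.8],
    [-5,-4.8,9.8],
    [-5,-4.8,9.8],
    [-2,-1.9,4],
    [0,0,0]
  ],
  "rotation": [
    [0,0,0],
    [0,0,0],
    [0,0,0],
    [0,0,0],
    [0,0,0],
    [0,0,0],
    [0,0,0]
  ],
  "hand": [0.6,0.6,0.6,0.6,0.6,0.6,0.6]
}}

```text
clock: 12.6
eef_pos: [551.5, 185.7, 223.3]
eef_rot: [-3.139, -0.611, 0.765]
wrist_force: [5.2, 10.0, -5.7]
finger_gap: 69.9
finger_force: 50.0
```

Call:
{"fn": "move_arm", "kwargs": {
  "dp": [
    [-0.8,-0.8,1.6],
    [-0.4,-0.4,0.8],
    [0,0,0]
  ],
  "rotation": [
    [0,0,0],
    [0,0,0],
    [0,0,0]
  ],
  "hand": [0.6,0.6,0.6]
}}

```text
clock: 12.98
eef_pos: [551.0, 185.3, 223.3]
eef_rot: [-3.138, -0.611, 0.764]
wrist_force: [41.2, 32.7, -36.7]
finger_gap: 69.6
finger_force: 49.9
```

The force has risen to about 60 N along the gate line after 58 mm of travel, so this looks like the stop. Easing off, releasing and retreating.

Call:
{"fn": "move_arm", "kwargs": {
  "dp": [
    [0.5,0.5,-1],
    [0,0,0],
    [0,0,0],
    [0,0,0]
  ],
  "rotation": [
    [0,0,0],
    [0,0,0],
    [0,0,0],
    [0,0,0]
  ],
  "hand": [0.6,1,1,1]
}}

```text
clock: 13.48
eef_pos: [551.1, 184.1, 225.2]
eef_rot: [-3.141, -0.611, 0.766]
wrist_force: [-1.1, -0.4, 0.2]
finger_gap: 92.9
finger_force: 0.0
```

Call:
{"fn": "move_arm", "kwargs": {
  "dp": [
    [-4,-4,8],
    [-12,-12,24],
    [-16,-16,32],
    [-20,-20,35],
    [-20,-20,35],
    [0,0,0],
    [0,0,0]
  ],
  "rotation": [
    [0,0,0],
    [0,0,0],
    [0,0,0],
    [0,0,0],
    [0,0,0],
    [0,0,0],
    [0,0,0]
  ],
  "hand": [1,1,1,1,1,1,1]
}}

```text
clock: 14.35
eef_pos: [478.9, 112.2, 358.6]
eef_rot: [-3.141, -0.611, 0.765]
wrist_force: [-0.8, -0.6, -1.2]
finger_gap: 93.5
finger_force: 0.0
```

```bash
sed 's/g=np.array(\[1.2,0,179\])/g=np.array([1.2,0,179])+60*ez/' chk.py > chk2.py; python3 chk2.py w5; python3 - <<'E'
from h import *
snap('top','t5'); f=lambda im,x,y,w,h,s:cv2.resize(im[y:y+h,x:x+w],None,fx=s,fy=s)
a=cv2.imread('pics/w5m.png'); b=cv2.imread('pics/t5.png')
cv2.imwrite('pics/f5.png',np.hstack([f(a,170,80,300,300,1.7)[:510],f(b,180,170,85,150,3.4)[:510]]))
E
```

```text
14.35 [478.9 112.2 358.6] [-3.141 -0.611  0.765] 93.5 [-0.8 -0.6 -1.2]
tcp hopper [-132.7   -0.8  358. ] zaxis [ 0.573  0.001 -0.82 ] yaxis [ 0.    -1.    -0.002]
-6 -35 [354. 230.]
-6 35 [282. 230.]
6 -35 [354. 218.]
6 35 [281. 218.]
```

View pics/f5.png

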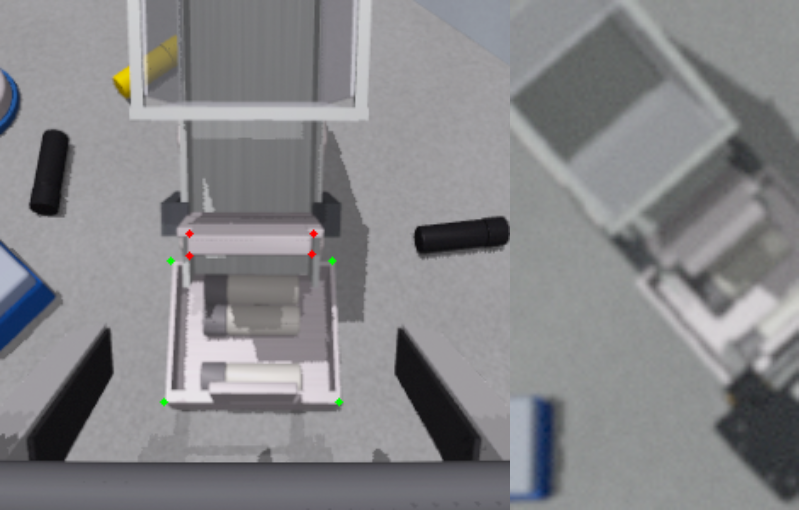

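All three tubes are in the tray, and the tray lies on its predicted corners. Tool travel came to only about 57.7 mm, which is close to the limit, so I'll grip once more and pull gently to confirm the stop.

Call:
{"fn": "move_arm", "kwargs": {
  "dp": [
    [20,20,-35],
    [20,20,-35],
    [16,16,-32],
    [12,12,-24],
    [4,4,-8],
    [0,0,0],
    [0,0,0],
    [0,0,0],
    [0,0,0],
    [0,0,0]
  ],
  "rotation": [
    [0,0,0],
    [0,0,0],
    [0,0,0],
    [0,0,0],
    [0,0,0],
    [0,0,0],
    [0,0,0],
    [0,0,0],
    [0,0,0],
    [0,0,0]
  ],
  "hand": [1,1,1,1,1,1,0.6,0.6,0.6,0.6]
}}

```text
clock: 15.7
eef_pos: [550.6, 184.6, 225.5]
eef_rot: [-3.14, -0.612, 0.766]
wrist_force: [-6.2, 3.5, 2.1]
finger_gap: 69.6
finger_force: 50.0
```

Call:
{"fn": "move_arm", "kwargs": {
  "dp": [
    [-0.6,-0.6,1.2],
    [-0.6,-0.6,1.2],
    [0,0,0],
    [0,0,0]
  ],
  "rotation": [
    [0,0,0],
    [0,0,0],
    [0,0,0],
    [0,0,0]
  ],
  "hand": [0.6,0.6,0.6,0.6]
}}

```text
clock: 16.2
eef_pos: [550.1, 184.3, 225.9]
eef_rot: [-3.139, -0.611, 0.765]
wrist_force: [26.7, 24.6, -26.8]
finger_gap: 69.8
finger_force: 49.9
```

The stop is firm: 45 N with no further travel. Releasing and backing away.

Call:
{"fn": "move_arm", "kwargs": {
  "dp": [
    [0,0,0],
    [0,0,0],
    [0,0,0],
    [-4,-4,8],
    [-12,-12,24],
    [-16,-16,32],
    [-20,-20,35],
    [-20,-20,35],
    [0,0,0],
    [0,0,0]
  ],
  "rotation": [
    [0,0,0],
    [0,0,0],
    [0,0,0],
    [0,0,0],
    [0,0,0],
    [0,0,0],
    [0,0,0],
    [0,0,0],
    [0,0,0],
    [0,0,0]
  ],
  "hand": [1,1,1,1,1,1,1,1,1,1]
}}

```text
clock: 17.45
eef_pos: [477.7, 111.0, 360.9]
eef_rot: [-3.141, -0.611, 0.765]
wrist_force: [-1.3, -1.2, 0.3]
finger_gap: 93.8
finger_force: 0.0
```

```bash
python3 -c "
from h import *
s=manip.read_state(); print(s['eef_pos'],s['wrist_force'],s['finger_gap']); a=cv2.imread('pics/w5.png').astype(int); wsnap('w6'); b=cv2.imread('pics/w6.png').astype(int); print(abs(a-b)[200:330,260:380].mean(), abs(a-b).mean())
print(manip.sign_off())"
```

```text
[477.69684069 110.98914879 360.93338209] [-1.33305568 -1.20125478  0.34754348] 93.77737877351126
17.45 [477.7 111.  360.9] [-3.141 -0.611  0.765] 93.8 [-1.3 -1.2  0.3]
4.985705128205129 2.07732421875
the job is handed in; nothing more can be done
None
```

I handed the job in at about 17.5 s: the tray is home against the hopper's foot, the gate is pulled firmly against its stop (about 58 mm by tool travel), all three tubes are in the tray, and the arm is clear; the sign-off gave no verdict.

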